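# Press a lamp stack on the sprung bonding fixture

## Robot

A 6-joint arm with a two-finger parallel gripper is mounted at the origin on the work surface. World frame = base frame: x ahead of the robot, y to its left, z up, the work surface at z = 0. Lengths are in m, angles in rad, forces in N, time in s.
With the tool pointing down it reaches from about 0.4 to 0.925 m from the base axis. Payload 12.5 kg.
Tool frame: the origin (TCP) lies on the centre line of the jaws, within the pads' length; the fingertips stand 25 mm ahead of it and the grasp point (between the pads) lies 6 mm ahead of it; z points along the fingers, y is the line along which they close (so a half turn about z gives the same grasp; the last joint's range is limited). The gripper opens to 95 mm and grips with 3 to 60 N. Pads are 20 mm wide; open, the fingers measure 119 mm over their backs; the gripper's body (75 mm by 180 mm) begins 59 mm behind the grasp point.
Start: joints at [-1.211, 0.491, 1.559, -0, 1.092, -0.106], TCP at [0.281, -0.558, 0.24] pointing down, gripper open.
Joint ranges: [-3.1, 3.1], [-0.84, 2.19], [0.05, 2.79], [-1.13, 4.28], [0.06, 2.93], [-2.69, 2.69]. Speed limits (rad/s): [2.22, 2.22, 2.79, 3.14, 3.14, 3.14].

## Interface

Orientations are given as [roll, pitch, yaw] about the fixed x, y, z axes, in that order (R = Rz(yaw) Ry(pitch) Rx(roll)).
In Python, from plant import arm, vision gives the robot as it stands.
- The arm moves only by the tool drive_tool, never from a script. Its argument "series" is a list of rows, each an object of numbers: "rx", "ry", "rz": the turn, a rotation vector about the world's x, y, z in degrees; "x", "y", "z": the shift along the world's x, y, z in m; "grip": the opening, from -1 (shut) to 1 (fully open), so that 0 is half open. In form: [{"rx": .., "ry": .., "rz": .., "x": .., "y": .., "z": .., "grip": ..}, ...]. A call has exactly 8 rows; each row shifts and turns the commanded pose from where the row before left it; what a row does not reach is not made up. A row lasts 1/8 s, in which the tool goes at most 62.5 mm and 10.7 degrees, less where a joint would pass 70% of its speed; a pose out of reach is approached as far as the arm can. A call with a gripper value outside its range is refused whole. The fingers move at their own pace and stop on an object; "grip_force" is the grip in N (left out, the last holds). Time passes only in rows, so rows that do not move let the fingers close, or fill a call up. It gives the time, the measured TCP pose, the force, the opening and the grip force at its end, in the units of the state.
- arm.read_state(): the state, without advancing time (a new reading comes with each control period).
- vision.grab_frame(name): name is "scene" or "top" or "wrist"; returns the picture (384x512x3 uint8, blue, green, red); there is no depth.
- vision.camera_info(name): a dict with "K" (3x3 intrinsics, pixels), "extrinsics" (4x4, takes a point from camera to world coordinates). Camera axes: x right, y up, looking along -z (the intrinsics and any distortion apply to the point x, -y, -z); pixel columns grow to the right and rows downward; lengths in m; the calibration is good to about 2 mm. A picture is of the moment at which its call begins: read the wrist's pose just before it. camera_info takes no time and is no camera call; for the wrist camera it gives the pose at the moment of the call.
- arm.job_done(): hands the job in; it is judged then, once.
The state is a dict: "time_s": time; "joints": joint angles; "joint_velocities": joint speeds; "tau": joint torques, N m; "position": TCP position; "orientation": TCP orientation; "force": force on the tool from outside, world axes, zero at the start; "torque": the same for the moment, N m; "finger_gap": finger opening in m; "finger_force": force on a finger pad.
Only numpy, scipy, OpenCV 4.12 (cv2) and the standard library are available. Lean on these libraries where they do the work, as an engineer would, in place of code of your own. Each camera call takes 0.05 s, during which the arm holds its last target. There are 200 camera calls.

## Task

Build the small lamp head face down on the round platen of the sprung bonding fixture: first the large white diffuser disc, then the smaller aluminium LED disc, then the heat sink with its stem up, each flat and centred so that no part overhangs the one beneath it. Then press the heat sink down, without ramming it, until the sprung platen meets its hard stop, and touch nothing but the heat sink while doing so. Your program finishes while still holding the stack down at the stop: do not let go or ease off, and leave the driver box, the carton and the screwdriver where they are.

Things in the scene. Friction and masses are not known exactly. Their poses are not given: they have to be found in the camera images.
- fixture: Bonding fixture, fixed to the bench: grey square base 110 x 110 x 20 mm with a dark steel sleeve 48 mm in diameter on its centre, whose top, 40 mm above the bench, is the hard stop. A sprung round steel platen stands above the sleeve. Origin: centre of the base's underside, on the bench, on the platen's vertical axis; z up.
- platen_top (a point): Centre of the upper face of the platen, a flat steel disc 74 mm in diameter and 8 mm thick. It is 60 mm above the bench at rest and goes straight down with the platen; z up.
- platen (a joint): Travel of the platen in m: 0 = up at rest, grows as it is pressed down, 0.012 = on the hard stop. The spring pushes back with about 5 N at the start of the travel and about 13 N at the stop (platen's own weight already taken off); it does not latch and it rises when let go. The weight of the three parts alone does not move it.
- diffuser: Diffuser: plain white plastic disc, 58 mm in diameter, 10 mm thick, about 40 g, lying flat on the bench. Origin: centre of the underside; z up.
- led_disc: LED disc lying face down: plain aluminium disc, 44 mm in diameter, 8 mm thick, 35 g, with two tiny copper pads on its flat upper face. Origin: centre of the underside; z up.
- heat_sink: Heat sink, aluminium, about 80 g, standing on the bench: round foot 30 mm in diameter and 10 mm thick, with a round stem 18 mm in diameter and 45 mm tall on its centre (55 mm tall in all). Origin: centre of the foot's underside; z up along the stem.
- driver: Bystander: black lamp driver box, 45 x 85 x 25 mm, on the bench. Origin: centre of the underside.
- carton: Bystander: small cardboard carton, 50 x 80 x 45 mm, on the bench. Origin: centre of the underside.
- screwdriver: Bystander: screwdriver 180 mm long, lying on the bench along its own x axis.
Not all that is in view belongs to the job. Leave any black or turquoise look-alike of the diffuser alone.

How it is judged:
On the way, in this order (a step that is already met when the one before it is completed fails the run):
1. the diffuser lies flat and centred on the platen, released (horizontal distance between diffuser and platen_top below 0.008 m and z of diffuser in the frame of platen_top between -0.003 and 0.003 m and angle between diffuser's own z axis and vertical below 0.1 rad and contact force between the fingers and diffuser below 0.3 N and linear speed of diffuser below 0.02 m/s), for 0.2 s.
2. the LED disc lies flat and centred on the diffuser, released (horizontal distance between diffuser and platen_top below 0.008 m and z of diffuser in the frame of platen_top between -0.003 and 0.003 m and angle between each of diffuser, led_disc's own z axis and vertical below 0.1 rad and horizontal distance between led_disc and diffuser below 0.007 m and z of led_disc in the frame of diffuser between 0.007 and 0.013 m and contact force between the fingers and diffuser below 0.3 N and contact force between the fingers and led_disc below 0.3 N and linear speed of led_disc below 0.02 m/s), for 0.2 s.
At the end, for the whole second after the job is handed in: Heat sink still pressed by the robot (over 5 N on the LED disc), platen at rest within 1 mm of its stop; diffuser within 8 mm of the platen axis, LED disc and heat sink within 7 mm of the centre of the part beneath, all flat (0.1 rad); fingers touch neither discs nor fixture (horizontal distance between diffuser and platen_top below 0.008 m and z of diffuser in the frame of platen_top between -0.003 and 0.003 m and angle between each of diffuser, led_disc, heat_sink's own z axis and vertical below 0.1 rad and horizontal distance between led_disc and diffuser below 0.007 m and z of led_disc in the frame of diffuser between 0.007 and 0.013 m and horizontal distance between heat_sink and led_disc below 0.007 m and z of heat_sink in the frame of led_disc between 0.005 and 0.011 m and value of joint platen above 0.011 m and contact force between heat_sink and led_disc above 5 N and contact force between the fingers and heat_sink above 2 N and contact force between the fingers and led_disc below 0.3 N and contact force between the fingers and diffuser below 0.3 N and contact force between the fingers and fixture below 0.3 N and linear speed of heat_sink below 0.01 m/s); the arm keeps its last pose, push and grip.
It fails at once if the stack is rammed (more than 60 N) (contact force between heat_sink and led_disc above 60 N).
It fails at once if the driver is moved (distance of driver from where it was at the start of the episode above 0.03 m).
It fails at once if the carton is moved (distance of carton from where it was at the start of the episode above 0.03 m).
It fails at once if the screwdriver is moved (distance of screwdriver from where it was at the start of the episode above 0.03 m).
It also fails if it takes over 72 s, if anything falls off the work surface, if the arm or the gripper's body presses on something with over 40 N, if the wrist force passes 120 N, or if a joint passes its speed limit or range.

## Working session

There is one attempt and no reset: what is moved stays moved. The work goes in short steps, Python scripts to look and compute and a tool call to move; the robot and the scene stay as the last step left them, time stands still between calls to the robot, and variables do not carry over. Pictures are saved under pics/ and viewed, at most 10 in all, crops included, and the job is handed in when it is done.

Besides the shell and the picture viewer there is one more tool, called after "Request:" as name(argument=value, ...), one argument or row to a line, values as JSON. drive_tool: Moves the arm, as the interface text tells. Its arguments: {"type":"object","properties":{"series":{"type":"array","items":{"type":"object","properties":{"rx":{"type":"number"},"ry":{"type":"number"},"rz":{"type":"number"},"x":{"type":"number"},"y":{"type":"number"},"z":{"type":"number"},"grip":{"type":"number"}}}},"grip_force":{"type":"number"}},"required":["series"]}

```bash
ls; mkdir -p pics
python3 - <<'E'
from plant import arm, vision
import cv2,numpy as np
for n in ["scene","top"]:
    f=vision.grab_frame(n); cv2.imwrite(f"pics/{n}0.png",f)
    i=vision.camera_info(n); print(n,np.round(np.array(i["K"]),1).tolist(),np.round(np.array(i["extrinsics"]),3).tolist(),[k for k in i])
i=vision.camera_info("wrist");print(np.round(np.array(i["extrinsics"]),3).tolist(),np.round(np.array(i["K"]),1).tolist())
print({k:np.round(v,3).tolist() for k,v in arm.read_state().items()})
E
```

```text
pics
scene [[459.8, 0.0, 250.7], [0.0, 459.8, 189.7], [0.0, 0.0, 1.0]] [[0.782, -0.492, 0.383, 0.966], [0.624, 0.612, -0.485, -0.571], [0.004, 0.618, 0.786, 0.931], [0.0, 0.0, 0.0, 1.0]] ['K', 'extrinsics']
top [[457.6, 0.0, 240.9], [0.0, 457.6, 188.5], [0.0, 0.0, 1.0]] [[-0.013, 0.993, -0.115, 0.449], [-1.0, -0.011, 0.012, -0.015], [0.01, 0.115, 0.993, 1.127], [0.0, 0.0, 0.0, 1.0]] ['K', 'extrinsics']
[[0.449, 0.861, 0.238, 0.348], [-0.894, 0.433, 0.118, -0.525], [-0.001, -0.266, 0.964, 0.384], [0.0, 0.0, 0.0, 1.0]] [[299.6, 0.0, 252.7], [0.0, 299.6, 187.8], [0.0, 0.0, 1.0]]
{'time_s': 0.1, 'joints': [-1.211, 0.492, 1.559, -0.0, 1.092, -0.106], 'joint_velocities': [0.0, -0.001, -0.001, 0.0, -0.001, -0.001], 'tau': [0.003, -61.362, -25.861, 0.069, 0.047, -0.0], 'position': [0.281, -0.558, 0.239], 'orientation': [-3.141, -0.0, 0.466], 'force': [-0.273, 0.855, -0.389], 'torque': [0.018, 0.031, -0.0], 'finger_force': 0.0, 'finger_gap': 0.095}
```

View pics/top0.png

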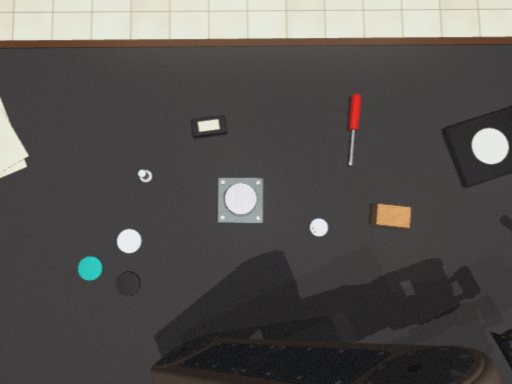

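View pics/scene0.png

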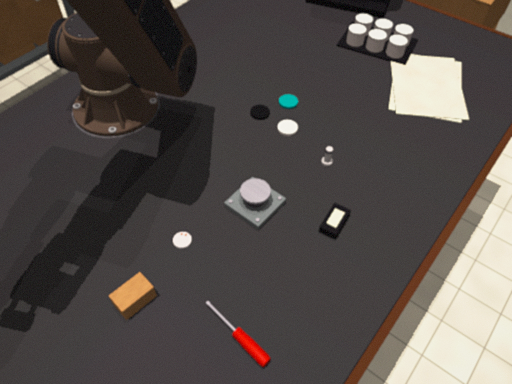

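The top view shows the diffuser at (129,241), the LED disc at (319,227), the heat sink at (145,176) and the platen at (241,199). The driver is at (209,127), the carton at (393,216) and the screwdriver at (353,130). The scene view agrees with this.

```bash
cat > h.py <<'E'
from plant import arm, vision
import cv2,numpy as np
def ray(info,u,v,z):
    K=np.array(info["K"]);T=np.array(info["extrinsics"])
    d=T[:3,:3]@np.array([(u-K[0,2])/K[0,0],-(v-K[1,2])/K[1,1],-1.0]);o=T[:3,3]
    return o+d*(z-o[2])/d[2]
def pix(info,p):
    K=np.array(info["K"]);T=np.array(info["extrinsics"])
    c=T[:3,:3].T@(np.array(p)-T[:3,3]); return np.array([K[0,2]+K[0,0]*c[0]/-c[2],K[1,2]-K[1,1]*c[1]/-c[2]])
def blobs(f,lo=120,amin=20):
    "bright blobs: centroid, area, bbox, min enclosing circle"
    m=(f.min(2)>lo).astype(np.uint8)
    out=[]
    for c in cv2.findContours(m,cv2.RETR_EXTERNAL,cv2.CHAIN_APPROX_NONE)[0]:
        a=cv2.contourArea(c)
        if a<amin or len(c)<6: continue
        e=cv2.fitEllipse(cv2.convexHull(c)) if len(cv2.convexHull(c))>5 else cv2.minAreaRect(c)
        out.append((np.array(e[0]),np.array(e[1]),a))
    return out
E
python3 - <<'E'
from h import *
for n,hs in [("top",{"diff":(129,241,.01),"led":(319,227,.008),"plat":(241,199,.06),"hs_foot":(145,176,.01)}),("scene",{"diff":(288,127,.01),"led":(182,240,.008),"plat":(256,191,.06),"hs":(327,160,.01)})]:
    f=cv2.imread(f"pics/{n}0.png");i=vision.camera_info(n)
    B=blobs(f)
    for k,(u,v,z) in hs.items():
        b=min(B,key=lambda b:np.hypot(*(b[0]-[u,v])))
        p=ray(i,*b[0],z); s=b[1]/i["K"][0][0]*np.linalg.norm(p-np.array(i["extrinsics"])[:3,3])
        print(n,k,b[0].round(1),p.round(4),"size",s.round(3))
    print(n,"carton",ray(i,393,216,.045)[:2] if n=="top" else "", "driver",ray(i,209,127,.025)[:2] if n=="top" else "")
E
```

```text
top diff [128.7 240.6] [0.4539 0.245  0.01  ] size [0.061 0.062]
top led [318.5 227. ] [ 0.4813 -0.2163  0.008 ] size [0.044 0.045]
top plat [242.1 200. ] [ 0.5447 -0.0299  0.06  ] size [0.107 0.26 ]
top hs_foot [144.6 175.1] [0.6135 0.2085 0.01  ] size [0.03  0.037]
top carton [ 0.50392137 -0.38737205] driver [0.72913272 0.048803  ]
scene diff [287.2 126.5] [0.455  0.2441 0.01  ] size [0.045 0.06 ]
scene led [181.8 239.3] [ 0.4825 -0.2177  0.008 ] size [0.04  0.047]
scene plat [255.3 201.5] [ 0.5722 -0.0529  0.06  ] size [0.11  0.137]
scene hs [326.3 160.6] [0.6133 0.2038 0.01  ] size [0.022 0.03 ]
scene carton  driver
```

Run:
```python
from h import *
for n,(u,v) in [("top",(241,199)),("scene",(256,190))]:
    f=cv2.imread(f"pics/{n}0.png");i=vision.camera_info(n)
    print(f[v,u-22:u+24:2].tolist())
    for lo in (140,160,175,190):
        b=min(blobs(f,lo),key=lambda b:np.hypot(*(b[0]-[u,v])))
        p=ray(i,*b[0],.06); print(n,lo,b[0].round(1),p.round(4),(b[1]/i["K"][0][0]*np.linalg.norm(p-np.array(i["extrinsics"])[:3,3])).round(3))
```

```text
[[160, 164, 155], [161, 164, 155], [137, 137, 132], [198, 194, 197], [230, 226, 228], [230, 227, 229], [229, 226, 228], [230, 228, 229], [226, 224, 225], [228, 226, 227], [229, 226, 227], [229, 226, 229], [229, 226, 228], [230, 227, 229], [230, 228, 229], [229, 228, 229], [229, 226, 228], [228, 225, 226], [225, 223, 225], [152, 153, 147], [156, 157, 150], [155, 156, 147], [95, 95, 92]]
top 140 [240.9 199.9] [ 0.5451 -0.0269  0.06  ] [0.104 0.402]
top 160 [240.3 198. ] [ 0.5494 -0.0257  0.06  ] [0.074 0.074]
top 175 [240.3 198.2] [ 0.5491 -0.0256  0.06  ] [0.072 0.074]
top 190 [240.2 198.3] [ 0.5489 -0.0254  0.06  ] [0.072 0.072]
[[68, 66, 71], [89, 90, 93], [138, 140, 136], [193, 191, 200], [201, 197, 209], [199, 196, 208], [201, 195, 209], [200, 196, 209], [197, 193, 206], [200, 194, 207], [194, 192, 203], [201, 196, 206], [195, 194, 205], [195, 192, 202], [196, 192, 203], [197, 196, 205], [202, 198, 210], [203, 199, 210], [181, 179, 186], [138, 140, 140], [96, 99, 97], [63, 65, 68], [60, 63, 64]]
scene 140 [255.  201.5] [ 0.5717 -0.0536  0.06  ] [0.107 0.131]
scene 160 [254.8 190. ] [ 0.5499 -0.0266  0.06  ] [0.057 0.072]
scene 175 [254.9 190.1] [ 0.5502 -0.0267  0.06  ] [0.054 0.071]
scene 190 [254.9 190.1] [ 0.5503 -0.0268  0.06  ] [0.052 0.069]
```

Request:
drive_tool(
  series=[
    {"x":0.025,"y":0.045},
    {"x":0.025,"y":0.045},
    {"x":0.025,"y":0.045},
    {"x":0.025,"y":0.045},
    {"x":0.025,"y":0.045},
    {"x":0.025,"y":0.045},
    {"x":0.025,"y":0.045},
    {"x":0.025,"y":0.027},
  ],
)

```text
schema error: expected keys rx, ry, rz, x, y, z, grip
```

Request:
drive_tool(
  series=[
    {"rx":0,"ry":0,"rz":0,"x":0.025,"y":0.045,"z":0,"grip":1},
    {"rx":0,"ry":0,"rz":0,"x":0.025,"y":0.045,"z":0,"grip":1},
    {"rx":0,"ry":0,"rz":0,"x":0.025,"y":0.045,"z":0,"grip":1},
    {"rx":0,"ry":0,"rz":0,"x":0.025,"y":0.045,"z":0,"grip":1},
    {"rx":0,"ry":0,"rz":0,"x":0.025,"y":0.045,"z":0,"grip":1},
    {"rx":0,"ry":0,"rz":0,"x":0.025,"y":0.045,"z":0,"grip":1},
    {"rx":0,"ry":0,"rz":0,"x":0.025,"y":0.045,"z":0,"grip":1},
    {"rx":0,"ry":0,"rz":0,"x":0.025,"y":0.027,"z":0,"grip":1},
  ],
)

```text
time_s: 1.1
position: [0.4813, -0.2144, 0.2396]
orientation: [-3.141, 0.0, 0.467]
force: [-0.5, -0.4, 0.4]
finger_gap: 0.0954
finger_force: 0.0
```

Request:
drive_tool(
  series=[
    {"rx":0,"ry":0,"rz":0,"x":0.01,"y":0.055,"z":0,"grip":1},
    {"rx":0,"ry":0,"rz":0,"x":0.01,"y":0.055,"z":0,"grip":1},
    {"rx":0,"ry":0,"rz":0,"x":0.005,"y":0.055,"z":0,"grip":1},
    {"rx":0,"ry":0,"rz":0,"x":0,"y":0.055,"z":0,"grip":1},
    {"rx":0,"ry":0,"rz":0,"x":0,"y":0.055,"z":0,"grip":1},
    {"rx":0,"ry":0,"rz":0,"x":-0.01,"y":0.055,"z":0,"grip":1},
    {"rx":0,"ry":0,"rz":0,"x":-0.02,"y":0.055,"z":-0.02,"grip":1},
    {"rx":0,"ry":0,"rz":0,"x":-0.02,"y":0.055,"z":-0.05,"grip":1},
  ],
)

```text
time_s: 2.1
position: [0.4592, 0.2153, 0.1793]
orientation: [3.141, -0.003, 0.466]
force: [1.3, 1.2, 0.1]
finger_gap: 0.0952
finger_force: 0.0
```

Run:
```python
from h import *
s=arm.read_state();i=vision.camera_info("wrist");f=vision.grab_frame("wrist");cv2.imwrite("pics/w1.png",f)
print(np.round(s["position"],4),np.round(s["orientation"],4))
g=pix(i,[.454,.245,.01]);print(g)
for b in blobs(f,150,200):
    p=ray(i,*b[0],.01);print(b[0].round(1),b[1].round(1),p.round(4),(b[1]/i["K"][0][0]*np.linalg.norm(p-np.array(i["extrinsics"])[:3,3])).round(3))
```

```text
[0.4592 0.2153 0.1793] [ 3.1411e+00 -3.1000e-03  4.6640e-01]
[225.0875971  169.49517293]
[221.5 166.2] [51.2 56.9] [0.4555 0.25   0.01  ] [0.055 0.061]
[472.5 193.1] [108.4 134.1] [ 0.5518 -0.0079  0.01  ] [0.147 0.182]
[331.8  40. ] [36.4 56.6] [0.6144 0.2078 0.01  ] [0.04  0.062]
```

View pics/w1.png

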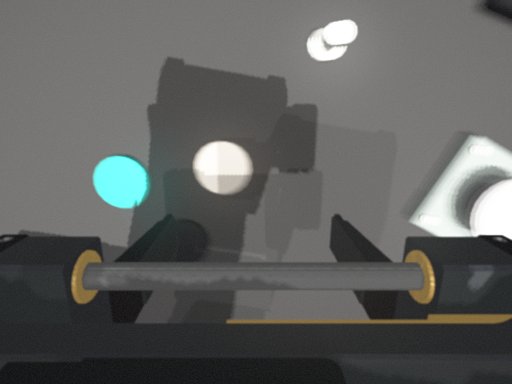

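The wrist view shows the diffuser at (222,166), turquoise and black look-alikes beside it, and the heat sink at (330,40). The arm was still settling. I'll move over the diffuser and look again at rest.

Request:
drive_tool(
  series=[
    {"rx":0,"ry":0,"rz":0,"x":0,"y":0.022,"z":0,"grip":1},
    {"rx":0,"ry":0,"rz":0,"x":0,"y":0,"z":-0.04,"grip":1},
    {"rx":0,"ry":0,"rz":0,"x":0,"y":0,"z":-0.04,"grip":1},
    {"rx":0,"ry":0,"rz":0,"x":0,"y":0,"z":0,"grip":1},
    {"rx":0,"ry":0,"rz":0,"x":0,"y":0,"z":0,"grip":1},
    {"rx":0,"ry":0,"rz":0,"x":0,"y":0,"z":0,"grip":1},
    {"rx":0,"ry":0,"rz":0,"x":0,"y":0,"z":0,"grip":1},
    {"rx":0,"ry":0,"rz":0,"x":0,"y":0,"z":0,"grip":1},
  ],
)

```text
time_s: 3.15
position: [0.4597, 0.2353, 0.0997]
orientation: [3.141, -0.001, 0.466]
force: [-0.4, 0.3, -0.3]
finger_gap: 0.0955
finger_force: 0.0
```

Run:
```python
from h import *
s=arm.read_state();i=vision.camera_info("wrist");f=vision.grab_frame("wrist");cv2.imwrite("pics/w2.png",f)
print(np.round(s["position"],4),np.round(s["orientation"],4))
for lo in (110,150):
  for b in blobs(f,lo,200):
    p=ray(i,*b[0],.01);print(b[0].round(1),b[1].round(1),p.round(4),(b[1]/i["K"][0][0]*np.linalg.norm(p-np.array(i["extrinsics"])[:3,3])).round(3))
```

```text
[0.4597 0.2353 0.0997] [ 3.1414e+00 -1.0000e-03  4.6580e-01]
[475.8 279.9] [15.8 27.7] [0.482  0.0245 0.01  ] [0.018 0.032]
[259.8 284. ] [ 73.2 349.9] [0.3923 0.1936 0.01  ] [0.068 0.327]
[239.5 196.9] [71.1 72.9] [0.4571 0.2454 0.01  ] [0.058 0.06 ]
[236.4 147.3] [20.9 42.7] [0.4925 0.2654 0.01  ] [0.017 0.034]
[255.7 108.6] [315.1 706.5] [0.5254 0.265  0.01  ] [0.247 0.553]
[100.4 203.4] [35.5 48.6] [0.4006 0.3452 0.01  ] [0.033 0.045]
[239.1 197.6] [69.3 70.3] [0.4564 0.2454 0.01  ] [0.057 0.058]
[262.1 119.2] [303.  619.4] [0.5205 0.2572 0.01  ] [0.237 0.485]
```

Request:
drive_tool(
  series=[
    {"rx":0,"ry":0,"rz":0,"x":-0.0035,"y":0.01,"z":-0.01,"grip":1},
    {"rx":0,"ry":0,"rz":0,"x":0,"y":0,"z":-0.025,"grip":1},
    {"rx":0,"ry":0,"rz":0,"x":0,"y":0,"z":-0.025,"grip":1},
    {"rx":0,"ry":0,"rz":0,"x":0,"y":0,"z":-0.012,"grip":1},
    {"rx":0,"ry":0,"rz":0,"x":0,"y":0,"z":0,"grip":1},
    {"rx":0,"ry":0,"rz":0,"x":0,"y":0,"z":0,"grip":0},
    {"rx":0,"ry":0,"rz":0,"x":0,"y":0,"z":0,"grip":0},
    {"rx":0,"ry":0,"rz":0,"x":0,"y":0,"z":0,"grip":0},
  ],
  grip_force=15,
)

```text
time_s: 4.2
position: [0.4561, 0.2453, 0.0273]
orientation: [3.141, -0.0, 0.466]
force: [-0.6, -0.1, -0.2]
finger_gap: 0.0705
finger_force: 0.0
```

Request:
drive_tool(
  series=[
    {"rx":0,"ry":0,"rz":0,"x":0,"y":0,"z":0,"grip":0},
    {"rx":0,"ry":0,"rz":0,"x":0,"y":0,"z":0,"grip":0},
    {"rx":0,"ry":0,"rz":0,"x":0,"y":0,"z":0,"grip":0},
    {"rx":0,"ry":0,"rz":0,"x":0,"y":0,"z":0,"grip":0},
    {"rx":0,"ry":0,"rz":0,"x":0,"y":0,"z":0.02,"grip":0},
    {"rx":0,"ry":0,"rz":0,"x":0,"y":0,"z":0.03,"grip":0},
    {"rx":0,"ry":0,"rz":0,"x":0,"y":0,"z":0.03,"grip":0},
    {"rx":0,"ry":0,"rz":0,"x":0,"y":0,"z":0.03,"grip":0},
  ],
)

```text
time_s: 5.2
position: [0.4558, 0.2452, 0.1379]
orientation: [3.142, 0.0, 0.466]
force: [-0.0, 0.4, -1.2]
finger_gap: 0.0575
finger_force: 15.0
```

Request:
drive_tool(
  series=[
    {"rx":0,"ry":0,"rz":0,"x":0.016,"y":-0.045,"z":0,"grip":0},
    {"rx":0,"ry":0,"rz":0,"x":0.016,"y":-0.045,"z":0,"grip":0},
    {"rx":0,"ry":0,"rz":0,"x":0.016,"y":-0.045,"z":0,"grip":0},
    {"rx":0,"ry":0,"rz":0,"x":0.016,"y":-0.045,"z":0,"grip":0},
    {"rx":0,"ry":0,"rz":0,"x":0.016,"y":-0.045,"z":0,"grip":0},
    {"rx":0,"ry":0,"rz":0,"x":0.014,"y":-0.046,"z":0,"grip":0},
    {"rx":0,"ry":0,"rz":0,"x":0,"y":0,"z":0,"grip":0},
    {"rx":0,"ry":0,"rz":0,"x":0,"y":0,"z":0,"grip":0},
  ],
)

```text
time_s: 6.2
position: [0.5495, -0.0255, 0.1368]
orientation: [-3.141, 0.001, 0.465]
force: [0.5, 1.1, 0.1]
finger_gap: 0.0571
finger_force: 15.0
```

Run:
```python
from h import *
i=vision.camera_info("wrist");f=vision.grab_frame("wrist");cv2.imwrite("pics/w3.png",f)
print(arm.read_state()["position"])
for p in [(.5497,-.0262,.06),(.5497,-.0262,.1226)]: print(pix(i,p).round(1))
```

```text
[ 0.54953212 -0.02500664  0.13691116]
[252.9 204.5]
[252.9 239.2]
```

View pics/w3.png

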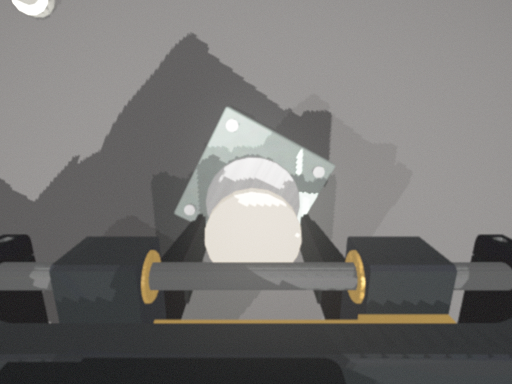

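The held diffuser is centred at about (253,239), and the platen is behind it at column 253. Both match the predicted pixels, so I can lower it.

Request:
drive_tool(
  series=[
    {"rx":0,"ry":0,"rz":0,"x":0,"y":-0.001,"z":-0.02,"grip":0},
    {"rx":0,"ry":0,"rz":0,"x":0,"y":0,"z":-0.015,"grip":0},
    {"rx":0,"ry":0,"rz":0,"x":0,"y":0,"z":-0.007,"grip":0},
    {"rx":0,"ry":0,"rz":0,"x":0,"y":0,"z":-0.004,"grip":0},
    {"rx":0,"ry":0,"rz":0,"x":0,"y":0,"z":-0.0025,"grip":0},
    {"rx":0,"ry":0,"rz":0,"x":0,"y":0,"z":0,"grip":0},
    {"rx":0,"ry":0,"rz":0,"x":0,"y":0,"z":0,"grip":0},
    {"rx":0,"ry":0,"rz":0,"x":0,"y":0,"z":0,"grip":0},
  ],
)

```text
time_s: 7.25
position: [0.5501, -0.0268, 0.0888]
orientation: [3.141, -0.0, 0.466]
force: [0.3, -1.0, -0.7]
finger_gap: 0.0573
finger_force: 15.0
```

Request:
drive_tool(
  series=[
    {"rx":0,"ry":0,"rz":0,"x":0,"y":0,"z":-0.001,"grip":0},
    {"rx":0,"ry":0,"rz":0,"x":0,"y":0,"z":0,"grip":0},
    {"rx":0,"ry":0,"rz":0,"x":0,"y":0,"z":0,"grip":0.4},
    {"rx":0,"ry":0,"rz":0,"x":0,"y":0,"z":0,"grip":0.6},
    {"rx":0,"ry":0,"rz":0,"x":0,"y":0,"z":0,"grip":1},
    {"rx":0,"ry":0,"rz":0,"x":0,"y":0,"z":0,"grip":1},
    {"rx":0,"ry":0,"rz":0,"x":0,"y":0,"z":0,"grip":1},
    {"rx":0,"ry":0,"rz":0,"x":0,"y":0,"z":0,"grip":1},
  ],
)

```text
time_s: 8.25
position: [0.55, -0.0267, 0.0875]
orientation: [3.142, 0.0, 0.466]
force: [0.7, 0.4, -0.6]
finger_gap: 0.0951
finger_force: 0.0
```

Request:
drive_tool(
  series=[
    {"rx":0,"ry":0,"rz":0,"x":0,"y":0,"z":0.02,"grip":1},
    {"rx":0,"ry":0,"rz":0,"x":0,"y":0,"z":0.04,"grip":1},
    {"rx":0,"ry":0,"rz":0,"x":0,"y":0,"z":0.03,"grip":1},
    {"rx":0,"ry":0,"rz":0,"x":0,"y":0,"z":0,"grip":1},
    {"rx":0,"ry":0,"rz":0,"x":0,"y":0,"z":0,"grip":1},
    {"rx":0,"ry":0,"rz":0,"x":0,"y":0,"z":0,"grip":1},
    {"rx":0,"ry":0,"rz":0,"x":0,"y":0,"z":0,"grip":1},
    {"rx":0,"ry":0,"rz":0,"x":0,"y":0,"z":0,"grip":1},
  ],
)

```text
time_s: 9.25
position: [0.5499, -0.0268, 0.1771]
orientation: [-3.141, 0.001, 0.466]
force: [-0.4, -0.6, 0.5]
finger_gap: 0.0952
finger_force: 0.0
```

Run:
```python
from h import *
i=vision.camera_info("wrist");f=vision.grab_frame("wrist");cv2.imwrite("pics/w4.png",f)
print(arm.read_state()["position"])
for p in [(.5497,-.0262,.06),(.5497,-.0262,.07)]: print(pix(i,p).round(1))
for lo in (180,210,230):
 for b in blobs(f,lo,500): print(lo,b[0].round(1),b[1].round(1),ray(i,*b[0],.07).round(4))
cv2.imwrite("pics/w4c.png",cv2.resize(f[100:300,130:380],None,fx=2,fy=2))
```

```text
[ 0.54992003 -0.02677215  0.17724599]
[251.4 190.1]
[251.4 193.2]
180 [253.  177.4] [ 95.2 138.4] [ 0.563  -0.0211  0.07  ]
180 [61.  12.8] [28.9 38.4] [0.6118 0.1649 0.07  ]
210 [260.8 193.7] [ 88.1 102. ] [ 0.553  -0.0338  0.07  ]
210 [239.7 126.3] [35.7 52.8] [0.5969 0.0082 0.07  ]
230 [262.4 210.9] [ 58.3 105.6] [ 0.5394 -0.0423  0.07  ]
230 [256.9 168.3] [34.  64.5] [ 0.5717 -0.0205  0.07  ]
```

View pics/w4c.png

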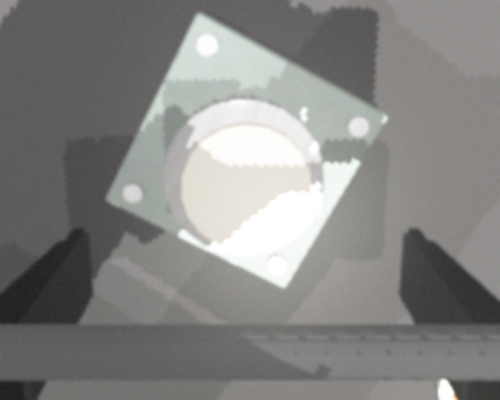

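The diffuser sits on the platen, with a crop centre of about (253,194) against about (245,184) for the platen. It is a few mm off at most. I'll check it from the top camera once the arm is away at the LED disc.

Request:
drive_tool(
  series=[
    {"rx":0,"ry":0,"rz":0,"x":-0.014,"y":-0.04,"z":0,"grip":1},
    {"rx":0,"ry":0,"rz":0,"x":-0.014,"y":-0.04,"z":0,"grip":1},
    {"rx":0,"ry":0,"rz":0,"x":-0.014,"y":-0.04,"z":0,"grip":1},
    {"rx":0,"ry":0,"rz":0,"x":-0.014,"y":-0.04,"z":-0.02,"grip":1},
    {"rx":0,"ry":0,"rz":0,"x":-0.0125,"y":-0.03,"z":-0.035,"grip":1},
    {"rx":0,"ry":0,"rz":0,"x":0,"y":0,"z":-0.02,"grip":1},
    {"rx":0,"ry":0,"rz":0,"x":0,"y":0,"z":0,"grip":1},
    {"rx":0,"ry":0,"rz":0,"x":0,"y":0,"z":0,"grip":1},
  ],
)

```text
time_s: 10.3
position: [0.4819, -0.2166, 0.1032]
orientation: [3.141, -0.0, 0.466]
force: [0.1, 0.3, -0.1]
finger_gap: 0.0952
finger_force: 0.0
```

Run:
```python
from h import *
i=vision.camera_info("wrist");f=vision.grab_frame("wrist");cv2.imwrite("pics/w5.png",f)
print(np.round(arm.read_state()["position"],4))
for lo in (150,180):
 for b in blobs(f,lo,500):
  p=ray(i,*b[0],.008);print(lo,b[0].round(1),p.round(4),(b[1]/i["K"][0][0]*np.linalg.norm(p-np.array(i["extrinsics"])[:3,3])).round(3))
ims=[]
for n,(u,v) in [("top",(240,198)),("scene",(255,189))]:
  f=vision.grab_frame(n);cv2.imwrite(f"pics/{n}5.png",f);i=vision.camera_info(n)
  print(n,"platen",pix(i,(.5497,-.0262,.06)).round(1),"diff exp",pix(i,(.5497,-.0262,.07)).round(1))
  ims.append(cv2.resize(f[v-30:v+30,u-30:u+30],None,fx=6,fy=6,interpolation=cv2.INTER_NEAREST))
  c=f[v-30:v+30,u-30:u+30].astype(int); print("row",f[v,u-24:u+24].tolist()[::2])
cv2.imwrite("pics/c5.png",np.hstack(ims))
```

```text
[ 0.482  -0.2166  0.1035]
150 [252.7 196.9] [ 0.4826 -0.217   0.008 ] [0.043 0.043]
150 [473.8  35.4] [ 0.6651 -0.3057  0.008 ] [0.019 0.098]
150 [65.3 -5.8] [ 0.5568 -0.0318  0.008 ] [0.129 0.21 ]
180 [256.1 197.6] [ 0.4833 -0.2199  0.008 ] [0.036 0.043]
180 [473.2  35.5] [ 0.6648 -0.3054  0.008 ] [0.015 0.1  ]
180 [64.5 11.5] [ 0.546  -0.0345  0.008 ] [0.127 0.163]
top platen [240.5 197.9] diff exp [240.6 197.5]
row [[71, 68, 69], [133, 133, 129], [162, 164, 156], [161, 161, 155], [128, 128, 123], [227, 224, 225], [204, 200, 203], [236, 232, 229], [236, 232, 230], [238, 234, 230], [238, 234, 231], [236, 233, 230], [237, 234, 230], [237, 232, 229], [237, 233, 229], [237, 234, 230], [237, 233, 230], [237, 232, 230], [236, 233, 230], [226, 226, 225], [192, 189, 188], [154, 157, 147], [159, 161, 152], [130, 131, 124]]
scene platen [254.9 189.8] diff exp [254.9 187.3]
row [[25, 28, 31], [47, 48, 50], [63, 62, 67], [83, 84, 87], [143, 145, 145], [190, 186, 198], [228, 236, 237], [237, 244, 245], [236, 243, 244], [237, 243, 244], [237, 242, 244], [237, 242, 244], [237, 243, 244], [238, 243, 245], [236, 242, 244], [236, 243, 244], [238, 243, 245], [234, 241, 243], [190, 188, 199], [194, 194, 203], [141, 142, 142], [82, 83, 85], [63, 62, 69], [62, 60, 67]]
```

View pics/c5.png

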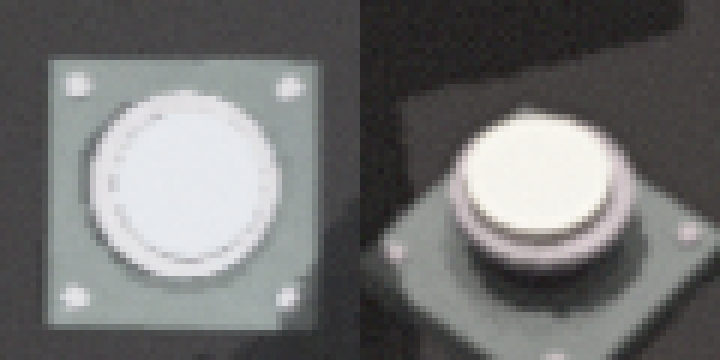

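Both views show the diffuser centred on the platen to within about 2 mm, and the LED disc is right under the tool. I'll grasp it.

Request:
drive_tool(
  series=[
    {"rx":0,"ry":0,"rz":0,"x":0.0005,"y":-0.0005,"z":-0.025,"grip":1},
    {"rx":0,"ry":0,"rz":0,"x":0,"y":0,"z":-0.025,"grip":1},
    {"rx":0,"ry":0,"rz":0,"x":0,"y":0,"z":-0.015,"grip":0.5},
    {"rx":0,"ry":0,"rz":0,"x":0,"y":0,"z":-0.011,"grip":0.5},
    {"rx":0,"ry":0,"rz":0,"x":0,"y":0,"z":0,"grip":0.3},
    {"rx":0,"ry":0,"rz":0,"x":0,"y":0,"z":0,"grip":-0.3},
    {"rx":0,"ry":0,"rz":0,"x":0,"y":0,"z":0,"grip":-0.3},
    {"rx":0,"ry":0,"rz":0,"x":0,"y":0,"z":0,"grip":-0.3},
  ],
  grip_force=15,
)

```text
time_s: 11.45
position: [0.4821, -0.2174, 0.027]
orientation: [3.141, -0.0, 0.466]
force: [-0.7, -0.4, 2.7]
finger_gap: 0.0429
finger_force: 15.0
```

Request:
drive_tool(
  series=[
    {"rx":0,"ry":0,"rz":0,"x":0,"y":0,"z":0,"grip":-0.3},
    {"rx":0,"ry":0,"rz":0,"x":0,"y":0,"z":0,"grip":-0.3},
    {"rx":0,"ry":0,"rz":0,"x":0,"y":0,"z":0,"grip":-0.3},
    {"rx":0,"ry":0,"rz":0,"x":0,"y":0,"z":0,"grip":-0.3},
    {"rx":0,"ry":0,"rz":0,"x":0,"y":0,"z":0.02,"grip":-0.3},
    {"rx":0,"ry":0,"rz":0,"x":0,"y":0,"z":0.035,"grip":-0.3},
    {"rx":0,"ry":0,"rz":0,"x":0,"y":0,"z":0.035,"grip":-0.3},
    {"rx":0,"ry":0,"rz":0,"x":0,"y":0,"z":0.035,"grip":-0.3},
  ],
)

```text
time_s: 12.45
position: [0.4818, -0.2172, 0.1526]
orientation: [-3.141, 0.0, 0.466]
force: [-0.2, 0.5, -0.4]
finger_gap: 0.0432
finger_force: 15.0
```

Run:
```python
from h import *
for n,(u,v) in [("top",(240,198)),("scene",(255,189))]:
  f=cv2.imread(f"pics/{n}5.png");i=vision.camera_info(n);g=f.copy().astype(int)
  if n=="top": m=((g[:,:,0]-g[:,:,2]>=5)&(g[:,:,0]>215))
  else: m=g[:,:,1]>215
  m=cv2.morphologyEx(m.astype(np.uint8)*255,cv2.MORPH_OPEN,np.ones((3,3)))
  b=min(blobs(cv2.merge([m]*3)),key=lambda b:np.hypot(*(b[0]-[u,v])))
  p=ray(i,*b[0],.07);print(n,b[0].round(1),p.round(4),(b[1]/i["K"][0][0]*np.linalg.norm(p-np.array(i["extrinsics"])[:3,3])).round(3))
```

```text
top [241.  198.2] [ 0.5482 -0.0272  0.07  ] [0.055 0.057]
scene [254.3 187.4] [ 0.5489 -0.0275  0.07  ] [0.044 0.057]
```

Request:
drive_tool(
  series=[
    {"rx":0,"ry":0,"rz":0,"x":0.014,"y":0.04,"z":0,"grip":-0.3},
    {"rx":0,"ry":0,"rz":0,"x":0.014,"y":0.04,"z":0,"grip":-0.3},
    {"rx":0,"ry":0,"rz":0,"x":0.014,"y":0.04,"z":0,"grip":-0.3},
    {"rx":0,"ry":0,"rz":0,"x":0.014,"y":0.04,"z":0,"grip":-0.3},
    {"rx":0,"ry":0,"rz":0,"x":0.011,"y":0.03,"z":0,"grip":-0.3},
    {"rx":0,"ry":0,"rz":0,"x":0,"y":0,"z":-0.015,"grip":-0.3},
    {"rx":0,"ry":0,"rz":0,"x":0,"y":0,"z":-0.02,"grip":-0.3},
    {"rx":0,"ry":0,"rz":0,"x":0,"y":0,"z":0,"grip":-0.3},
  ],
)

```text
time_s: 13.45
position: [0.5479, -0.0279, 0.115]
orientation: [-3.14, 0.003, 0.465]
force: [1.2, 0.2, -0.3]
finger_gap: 0.0435
finger_force: 15.0
```

Run:
```python
from h import *
i=vision.camera_info("wrist");f=vision.grab_frame("wrist");cv2.imwrite("pics/w6.png",f)
P=arm.read_state()["position"];print(np.round(P,4))
print(pix(i,(P[0],P[1],P[2]-.019)),pix(i,(.5487,-.0272,.07)))
```

```text
[ 0.5485 -0.0279  0.1159]
[252.30363309 235.37387922] [251.62523788 217.85390456]
```

View pics/w6.png

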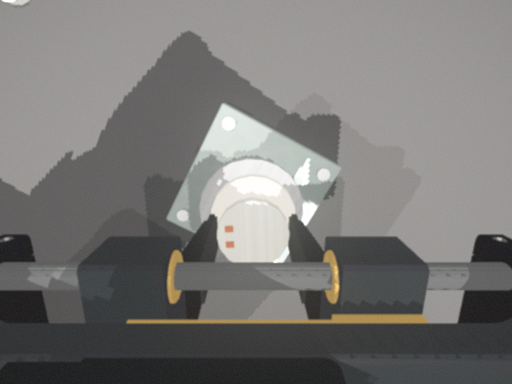

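The held LED disc (copper pads at (229,237)) is centred at about (253,236), as predicted, over the diffuser. I'll lower it and release.

Request:
drive_tool(
  series=[
    {"rx":0,"ry":0,"rz":0,"x":0.0003,"y":0.0007,"z":-0.008,"grip":-0.3},
    {"rx":0,"ry":0,"rz":0,"x":0,"y":0,"z":-0.005,"grip":-0.3},
    {"rx":0,"ry":0,"rz":0,"x":0,"y":0,"z":-0.003,"grip":-0.3},
    {"rx":0,"ry":0,"rz":0,"x":0,"y":0,"z":-0.002,"grip":-0.3},
    {"rx":0,"ry":0,"rz":0,"x":0,"y":0,"z":0,"grip":-0.3},
    {"rx":0,"ry":0,"rz":0,"x":0,"y":0,"z":0,"grip":-0.3},
    {"rx":0,"ry":0,"rz":0,"x":0,"y":0,"z":0,"grip":-0.3},
    {"rx":0,"ry":0,"rz":0,"x":0,"y":0,"z":0,"grip":-0.3},
  ],
)

```text
time_s: 14.5
position: [0.5493, -0.0266, 0.0986]
orientation: [3.141, -0.0, 0.466]
force: [1.0, -0.3, -0.2]
finger_gap: 0.0435
finger_force: 15.0
```

Request:
drive_tool(
  series=[
    {"rx":0,"ry":0,"rz":0,"x":0,"y":0,"z":-0.0014,"grip":-0.3},
    {"rx":0,"ry":0,"rz":0,"x":0,"y":0,"z":0,"grip":-0.3},
    {"rx":0,"ry":0,"rz":0,"x":0,"y":0,"z":0,"grip":0},
    {"rx":0,"ry":0,"rz":0,"x":0,"y":0,"z":0,"grip":0.3},
    {"rx":0,"ry":0,"rz":0,"x":0,"y":0,"z":0,"grip":0.8},
    {"rx":0,"ry":0,"rz":0,"x":0,"y":0,"z":0,"grip":0.8},
    {"rx":0,"ry":0,"rz":0,"x":0,"y":0,"z":0,"grip":0.8},
    {"rx":0,"ry":0,"rz":0,"x":0,"y":0,"z":0,"grip":0.8},
  ],
)

```text
time_s: 15.5
position: [0.5493, -0.0266, 0.0972]
orientation: [3.142, 0.0, 0.466]
force: [0.8, -0.4, -0.8]
finger_gap: 0.0848
finger_force: 0.0
```

Request:
drive_tool(
  series=[
    {"rx":0,"ry":0,"rz":0,"x":0,"y":0,"z":0.02,"grip":0.8},
    {"rx":0,"ry":0,"rz":0,"x":0,"y":0,"z":0.04,"grip":0.8},
    {"rx":0,"ry":0,"rz":0,"x":0.01,"y":0.035,"z":0.02,"grip":0.8},
    {"rx":0,"ry":0,"rz":0,"x":0.013,"y":0.045,"z":0,"grip":0.8},
    {"rx":0,"ry":0,"rz":0,"x":0.013,"y":0.045,"z":0,"grip":0.8},
    {"rx":0,"ry":0,"rz":0,"x":0.013,"y":0.045,"z":0,"grip":0.8},
    {"rx":0,"ry":0,"rz":0,"x":0.01,"y":0.04,"z":0,"grip":0.8},
    {"rx":0,"ry":0,"rz":0,"x":0.005,"y":0.02,"z":0,"grip":0.8},
  ],
)

```text
time_s: 16.5
position: [0.6133, 0.2052, 0.177]
orientation: [3.142, 0.0, 0.467]
force: [-0.3, 0.3, -0.2]
finger_gap: 0.0857
finger_force: 0.0
```

Request:
drive_tool(
  series=[
    {"rx":0,"ry":0,"rz":0,"x":0,"y":0,"z":0,"grip":0.8},
    {"rx":0,"ry":0,"rz":0,"x":0,"y":0,"z":0,"grip":0.8},
    {"rx":0,"ry":0,"rz":0,"x":0,"y":0,"z":0,"grip":0.8},
    {"rx":0,"ry":0,"rz":0,"x":0,"y":0,"z":0,"grip":0.8},
    {"rx":0,"ry":0,"rz":0,"x":0,"y":0,"z":0,"grip":0.8},
    {"rx":0,"ry":0,"rz":0,"x":0,"y":0,"z":0,"grip":0.8},
    {"rx":0,"ry":0,"rz":0,"x":0,"y":0,"z":0,"grip":0.8},
    {"rx":0,"ry":0,"rz":0,"x":0,"y":0,"z":0,"grip":0.8},
  ],
)

```text
time_s: 17.5
position: [0.6133, 0.2035, 0.1771]
orientation: [3.141, 0.0, 0.466]
force: [0.3, 0.3, -0.7]
finger_gap: 0.0855
finger_force: 0.0
```

Run:
```python
from h import *
i=vision.camera_info("wrist");f=vision.grab_frame("wrist");cv2.imwrite("pics/w7.png",f)
P=arm.read_state()["position"];print(np.round(P,4))
print(pix(i,(.6135,.207,.055)),pix(i,(.6135,.207,.01)))
ims=[]
for n,(u,v) in [("top",(240,198)),("scene",(255,189))]:
  g=vision.grab_frame(n);cv2.imwrite(f"pics/{n}7.png",g)
  ims.append(cv2.resize(g[v-30:v+30,u-30:u+30],None,fx=6,fy=6,interpolation=cv2.INTER_NEAREST))
a=cv2.resize(f,(480,360));cv2.imwrite("pics/c7.png",np.hstack(ims))
```

```text
[0.6133 0.2035 0.1771]
[248.74995923 186.87103212] [249.2765597  175.79643672]
```

View pics/w7.png

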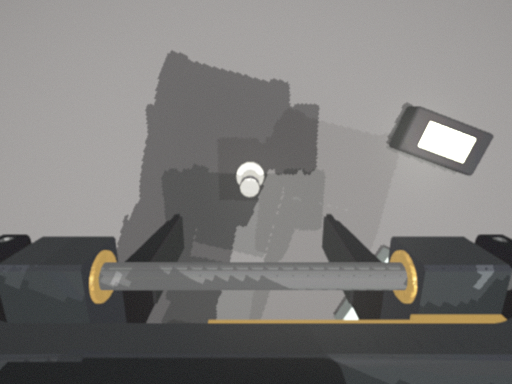

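View pics/c7.png

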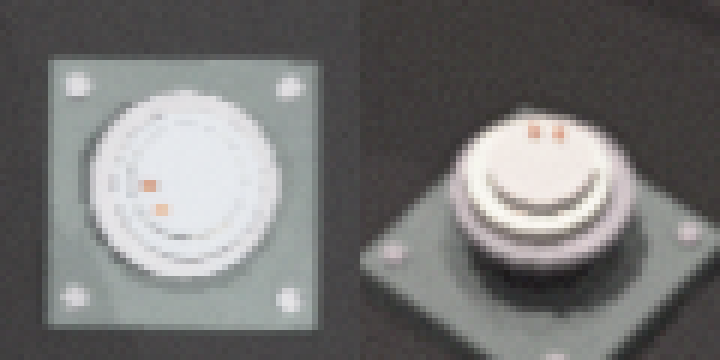

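The discs are well stacked in both views, with the pads up. The stem top is at (250,187) and the foot at (250,174), so the heat sink is at about (0.613, 0.206).

Request:
drive_tool(
  series=[
    {"rx":0,"ry":0,"rz":0,"x":-0.0003,"y":0.0023,"z":-0.03,"grip":0.8},
    {"rx":0,"ry":0,"rz":0,"x":0,"y":0,"z":-0.04,"grip":0.6},
    {"rx":0,"ry":0,"rz":0,"x":0,"y":0,"z":-0.04,"grip":0.4},
    {"rx":0,"ry":0,"rz":0,"x":0,"y":0,"z":-0.02,"grip":0},
    {"rx":0,"ry":0,"rz":0,"x":0,"y":0,"z":-0.007,"grip":0},
    {"rx":0,"ry":0,"rz":0,"x":0,"y":0,"z":0,"grip":-0.3},
    {"rx":0,"ry":0,"rz":0,"x":0,"y":0,"z":0,"grip":-0.4},
    {"rx":0,"ry":0,"rz":0,"x":0,"y":0,"z":0,"grip":-0.5},
  ],
  grip_force=15,
)

```text
time_s: 18.65
position: [0.6134, 0.2058, 0.0412]
orientation: [3.141, -0.002, 0.466]
force: [-0.3, -0.1, 0.1]
finger_gap: 0.0253
finger_force: 0.0
```

Request:
drive_tool(
  series=[
    {"rx":0,"ry":0,"rz":0,"x":0,"y":0,"z":0,"grip":-0.55},
    {"rx":0,"ry":0,"rz":0,"x":0,"y":0,"z":0,"grip":-0.6},
    {"rx":0,"ry":0,"rz":0,"x":0,"y":0,"z":0,"grip":-0.65},
    {"rx":0,"ry":0,"rz":0,"x":0,"y":0,"z":0,"grip":-0.8},
    {"rx":0,"ry":0,"rz":0,"x":0,"y":0,"z":0,"grip":-1},
    {"rx":0,"ry":0,"rz":0,"x":0,"y":0,"z":0,"grip":-1},
    {"rx":0,"ry":0,"rz":0,"x":0,"y":0,"z":0,"grip":-1},
    {"rx":0,"ry":0,"rz":0,"x":0,"y":0,"z":0,"grip":-1},
  ],
  grip_force=50,
)

```text
time_s: 19.65
position: [0.613, 0.2058, 0.0403]
orientation: [3.142, -0.0, 0.466]
force: [-1.3, 1.6, 5.5]
finger_gap: 0.017
finger_force: 50.0
```

Request:
drive_tool(
  series=[
    {"rx":0,"ry":0,"rz":0,"x":0,"y":0,"z":0.02,"grip":-1},
    {"rx":0,"ry":0,"rz":0,"x":0,"y":0,"z":0.035,"grip":-1},
    {"rx":0,"ry":0,"rz":0,"x":0,"y":0,"z":0.035,"grip":-1},
    {"rx":0,"ry":0,"rz":0,"x":0,"y":0,"z":0.03,"grip":-1},
    {"rx":0,"ry":0,"rz":0,"x":-0.01,"y":-0.035,"z":0,"grip":-1},
    {"rx":0,"ry":0,"rz":0,"x":-0.012,"y":-0.045,"z":0,"grip":-1},
    {"rx":0,"ry":0,"rz":0,"x":-0.012,"y":-0.045,"z":0,"grip":-1},
    {"rx":0,"ry":0,"rz":0,"x":-0.012,"y":-0.045,"z":0,"grip":-1},
  ],
)

```text
time_s: 20.65
position: [0.5665, 0.0343, 0.1612]
orientation: [3.141, -0.001, 0.466]
force: [1.1, -1.0, -1.6]
finger_gap: 0.0171
finger_force: 50.0
```

Request:
drive_tool(
  series=[
    {"rx":0,"ry":0,"rz":0,"x":-0.011,"y":-0.04,"z":0,"grip":-1},
    {"rx":0,"ry":0,"rz":0,"x":-0.007,"y":-0.023,"z":0,"grip":-1},
    {"rx":0,"ry":0,"rz":0,"x":0,"y":0,"z":-0.01,"grip":-1},
    {"rx":0,"ry":0,"rz":0,"x":0,"y":0,"z":0,"grip":-1},
    {"rx":0,"ry":0,"rz":0,"x":0,"y":0,"z":0,"grip":-1},
    {"rx":0,"ry":0,"rz":0,"x":0,"y":0,"z":0,"grip":-1},
    {"rx":0,"ry":0,"rz":0,"x":0,"y":0,"z":0,"grip":-1},
    {"rx":0,"ry":0,"rz":0,"x":0,"y":0,"z":0,"grip":-1},
  ],
)

```text
time_s: 21.65
position: [0.549, -0.0271, 0.1502]
orientation: [3.141, -0.0, 0.466]
force: [0.9, 0.3, -0.3]
finger_gap: 0.0177
finger_force: 50.0
```

Run:
```python
from h import *
i=vision.camera_info("wrist");f=vision.grab_frame("wrist")
s=arm.read_state();P=s["position"];print(np.round(P,4),s["force"])
print(pix(i,(.549,-.028,.078)),pix(i,(P[0],P[1],P[2]+.015)),pix(i,(P[0],P[1],P[2]-.03)))
cv2.imwrite("pics/w8.png",cv2.resize(f[100:300,150:350],None,fx=2.8,fy=2.8))
```

```text
[ 0.549  -0.0272  0.1502] [-0.25999681 -0.08760449 -0.73684712]
[252.9679914  206.85019753] [251.63899079 265.03830258] [251.86487117 228.21110282]
```

View pics/w8.png

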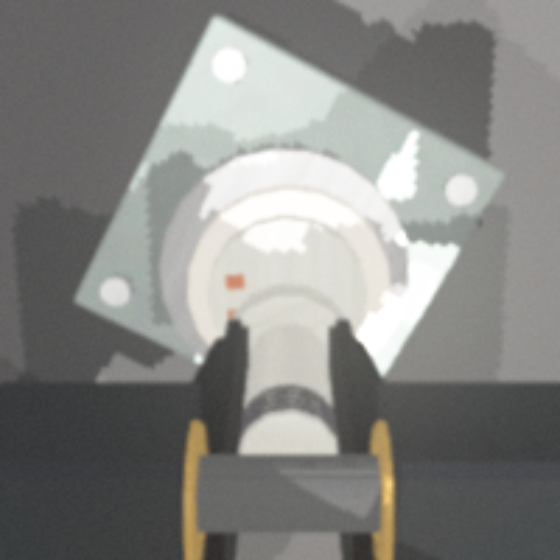

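The heat sink, LED disc and diffuser all line up at crop column ~288. I'll descend gently to first contact.

Request:
drive_tool(
  series=[
    {"rx":0,"ry":0,"rz":0,"x":0,"y":-0.0005,"z":-0.01,"grip":-1},
    {"rx":0,"ry":0,"rz":0,"x":0,"y":0,"z":-0.01,"grip":-1},
    {"rx":0,"ry":0,"rz":0,"x":0,"y":0,"z":-0.005,"grip":-1},
    {"rx":0,"ry":0,"rz":0,"x":0,"y":0,"z":-0.003,"grip":-1},
    {"rx":0,"ry":0,"rz":0,"x":0,"y":0,"z":-0.002,"grip":-1},
    {"rx":0,"ry":0,"rz":0,"x":0,"y":0,"z":-0.001,"grip":-1},
    {"rx":0,"ry":0,"rz":0,"x":0,"y":0,"z":-0.001,"grip":-1},
    {"rx":0,"ry":0,"rz":0,"x":0,"y":0,"z":0,"grip":-1},
  ],
  grip_force=60,
)

```text
time_s: 22.7
position: [0.5491, -0.0278, 0.1183]
orientation: [3.141, -0.0, 0.466]
force: [0.1, -0.2, 0.2]
finger_gap: 0.0173
finger_force: 60.0
```

Request:
drive_tool(
  series=[
    {"rx":0,"ry":0,"rz":0,"x":0,"y":0,"z":-0.001,"grip":-1},
    {"rx":0,"ry":0,"rz":0,"x":0,"y":0,"z":-0.001,"grip":-1},
    {"rx":0,"ry":0,"rz":0,"x":0,"y":0,"z":-0.001,"grip":-1},
    {"rx":0,"ry":0,"rz":0,"x":0,"y":0,"z":-0.001,"grip":-1},
    {"rx":0,"ry":0,"rz":0,"x":0,"y":0,"z":0,"grip":-1},
    {"rx":0,"ry":0,"rz":0,"x":0,"y":0,"z":0,"grip":-1},
    {"rx":0,"ry":0,"rz":0,"x":0,"y":0,"z":0,"grip":-1},
    {"rx":0,"ry":0,"rz":0,"x":0,"y":0,"z":0,"grip":-1},
  ],
)

```text
time_s: 23.7
position: [0.5491, -0.0278, 0.1144]
orientation: [3.141, -0.0, 0.466]
force: [-1.4, 0.8, 6.3]
finger_gap: 0.0174
finger_force: 60.0
```

Request:
drive_tool(
  series=[
    {"rx":0,"ry":0,"rz":0,"x":0,"y":0,"z":-0.001,"grip":-1},
    {"rx":0,"ry":0,"rz":0,"x":0,"y":0,"z":-0.001,"grip":-1},
    {"rx":0,"ry":0,"rz":0,"x":0,"y":0,"z":-0.001,"grip":-1},
    {"rx":0,"ry":0,"rz":0,"x":0,"y":0,"z":-0.001,"grip":-1},
    {"rx":0,"ry":0,"rz":0,"x":0,"y":0,"z":-0.001,"grip":-1},
    {"rx":0,"ry":0,"rz":0,"x":0,"y":0,"z":-0.001,"grip":-1},
    {"rx":0,"ry":0,"rz":0,"x":0,"y":0,"z":-0.001,"grip":-1},
    {"rx":0,"ry":0,"rz":0,"x":0,"y":0,"z":0,"grip":-1},
  ],
)

```text
time_s: 24.7
position: [0.5491, -0.0278, 0.1077]
orientation: [3.141, -0.001, 0.466]
force: [-2.7, 0.1, 10.8]
finger_gap: 0.0171
finger_force: 60.0
```

Request:
drive_tool(
  series=[
    {"rx":0,"ry":0,"rz":0,"x":0,"y":0,"z":-0.0005,"grip":-1},
    {"rx":0,"ry":0,"rz":0,"x":0,"y":0,"z":0,"grip":-1},
    {"rx":0,"ry":0,"rz":0,"x":0,"y":0,"z":-0.0005,"grip":-1},
    {"rx":0,"ry":0,"rz":0,"x":0,"y":0,"z":0,"grip":-1},
    {"rx":0,"ry":0,"rz":0,"x":0,"y":0,"z":0,"grip":-1},
    {"rx":0,"ry":0,"rz":0,"x":0,"y":0,"z":0,"grip":-1},
    {"rx":0,"ry":0,"rz":0,"x":0,"y":0,"z":0,"grip":-1},
    {"rx":0,"ry":0,"rz":0,"x":0,"y":0,"z":0,"grip":-1},
  ],
)

```text
time_s: 25.7
position: [0.5491, -0.0277, 0.1068]
orientation: [3.141, -0.001, 0.466]
force: [-2.7, 1.1, 10.5]
finger_gap: 0.017
finger_force: 60.0
```

Request:
drive_tool(
  series=[
    {"rx":0,"ry":0,"rz":0,"x":0,"y":0,"z":-0.0005,"grip":-1},
    {"rx":0,"ry":0,"rz":0,"x":0,"y":0,"z":0,"grip":-1},
    {"rx":0,"ry":0,"rz":0,"x":0,"y":0,"z":0,"grip":-1},
    {"rx":0,"ry":0,"rz":0,"x":0,"y":0,"z":0,"grip":-1},
    {"rx":0,"ry":0,"rz":0,"x":0,"y":0,"z":0,"grip":-1},
    {"rx":0,"ry":0,"rz":0,"x":0,"y":0,"z":0,"grip":-1},
    {"rx":0,"ry":0,"rz":0,"x":0,"y":0,"z":0,"grip":-1},
    {"rx":0,"ry":0,"rz":0,"x":0,"y":0,"z":0,"grip":-1},
  ],
)

```text
time_s: 26.7
position: [0.5491, -0.0278, 0.1063]
orientation: [3.141, -0.001, 0.466]
force: [-3.0, 0.7, 11.2]
finger_gap: 0.0172
finger_force: 60.0
```

Request:
drive_tool(
  series=[
    {"rx":0,"ry":0,"rz":0,"x":0,"y":0,"z":-0.0005,"grip":-1},
    {"rx":0,"ry":0,"rz":0,"x":0,"y":0,"z":0,"grip":-1},
    {"rx":0,"ry":0,"rz":0,"x":0,"y":0,"z":0,"grip":-1},
    {"rx":0,"ry":0,"rz":0,"x":0,"y":0,"z":0,"grip":-1},
    {"rx":0,"ry":0,"rz":0,"x":0,"y":0,"z":0,"grip":-1},
    {"rx":0,"ry":0,"rz":0,"x":0,"y":0,"z":0,"grip":-1},
    {"rx":0,"ry":0,"rz":0,"x":0,"y":0,"z":0,"grip":-1},
    {"rx":0,"ry":0,"rz":0,"x":0,"y":0,"z":0,"grip":-1},
  ],
)

```text
time_s: 27.7
position: [0.5491, -0.0277, 0.1062]
orientation: [3.141, -0.001, 0.466]
force: [-4.6, 1.2, 15.2]
finger_gap: 0.0175
finger_force: 60.0
```

Request:
drive_tool(
  series=[
    {"rx":0,"ry":0,"rz":0,"x":0,"y":0,"z":-0.0005,"grip":-1},
    {"rx":0,"ry":0,"rz":0,"x":0,"y":0,"z":0,"grip":-1},
    {"rx":0,"ry":0,"rz":0,"x":0,"y":0,"z":0,"grip":-1},
    {"rx":0,"ry":0,"rz":0,"x":0,"y":0,"z":0,"grip":-1},
    {"rx":0,"ry":0,"rz":0,"x":0,"y":0,"z":0,"grip":-1},
    {"rx":0,"ry":0,"rz":0,"x":0,"y":0,"z":0,"grip":-1},
    {"rx":0,"ry":0,"rz":0,"x":0,"y":0,"z":0,"grip":-1},
    {"rx":0,"ry":0,"rz":0,"x":0,"y":0,"z":0,"grip":-1},
  ],
)

```text
time_s: 28.7
position: [0.5492, -0.0278, 0.1061]
orientation: [3.141, -0.001, 0.466]
force: [-6.3, 0.4, 22.4]
finger_gap: 0.0174
finger_force: 60.0
```

The force rises steeply (10.5 to 22 N) while the height stays at 0.106 m, which is 12 mm below first contact, so the platen is on its stop.

```bash
python3 -c "
from plant import arm
print(arm.job_done())"
```

```text
the job is handed in; nothing more can be done
None
```

The job is handed in with the diffuser, LED disc and heat sink stacked on the platen and still held at the hard stop with about 22 N, at 28.7 s of the 72 s limit; the hand-in call returned no verdict.

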